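Push a row of specimen mounts home on the rail and close the keeper

TASK

Five round resin-mounted specimens stand touching one another in the channel of the aluminium specimen rail, short of its end stop. With the fingertips, push the row from behind along the channel as one train until the first specimen is right up against the end stop and all five touch, then swing the steel keeper arm fully across the channel behind the last one and let go. Slide only: do not lift or tip any specimen, do not let the row come apart on the way, and leave everything else on the bench where it stands.

Things in the scene. Friction and masses are not known exactly. Their poses are not given: they have to be found in the camera images.
- rail: Specimen rail, fixed to the bench: aluminium base plate 372 x 110 x 10 mm with a straight channel along it between two low guide walls. Origin on the bench surface below the channel's centre line; +x runs along the channel toward the end stop, +y across it, +z up. The plate spans x -198 to +174 mm; the specimens stand on its top, z 10 mm
- stop_face (a point): centre of the face that the first specimen must touch (rail x +150, y 0, z 22 mm), on the end stop: an aluminium block across the channel, 70 mm wide, 16 mm thick, top at z 34 mm
- channel_mouth (a point): middle of the open end of the channel, far from the stop (rail x -186, y 0, z 10 mm). The channel is 42 mm wide, from here to the end stop; its walls are 5 mm thick and 6 mm high (tops at z 16 mm)
- keeper_pivot (a point): point on the keeper's vertical pivot axis, on the boss beside the channel (rail x -58, y -40, z 37 mm; boss 18 mm across, its screw head 4 mm higher). A fixed pin 8 mm across, top at z 35 mm, at rail x -50, y +36 marks where the closed arm comes to rest
- keeper_tip (a point): centre of the top of the rounded free end of the keeper arm (end 14 mm across; 66 mm from the pivot axis, so the arm reaches 73 mm). The arm is a steel bar 8 mm wide and 18 mm high, its underside at z 19 and its top at z 37 mm above the bench; it turns level, above the guide walls. Push it anywhere along its outer side
- keeper (a joint): angle of the keeper arm, rad. 0: parallel to the channel on its -y side, pointing to the rail's -x; negative: farther outwards (to -0.45); +1.57: its end of travel, square across the channel pointing to rail +y, faces then at rail x -62 and -54 mm, 4 mm clear of the row when home. Friction (about 1 N at the tip) holds it where left. A specimen in its way blocks it
- mount1: specimen mount 1 of the row, counted from the end stop (the first): upright black resin disc 40 mm in diameter, 25 mm high, about 55 g, a ground metal section in its top. Origin at the centre of its underside, on the base plate
- mount2: specimen mount 2 of the row, counted from the end stop: upright black resin disc 40 mm in diameter, 25 mm high, about 55 g, a ground metal section in its top. Origin at the centre of its underside, on the base plate
- mount3: specimen mount 3 of the row, counted from the end stop: upright black resin disc 40 mm in diameter, 25 mm high, about 55 g, a ground metal section in its top. Origin at the centre of its underside, on the base plate
- mount4: specimen mount 4 of the row, counted from the end stop: upright black resin disc 40 mm in diameter, 25 mm high, about 55 g, a ground metal section in its top. Origin at the centre of its underside, on the base plate
- mount5: specimen mount 5 of the row, counted from the end stop (the last; push this one): upright black resin disc 40 mm in diameter, 25 mm high, about 55 g, a ground metal section in its top. Origin at the centre of its underside, on the base plate
- spare: a sixth such specimen mount, 40 mm in diameter, 25 mm high, standing on the bench beside the rail, not part of the row: leave alone. Origin: centre of underside
- jar: white-capped jar 56 mm in diameter, 50 mm high, on the bench: leave alone. Origin: centre of underside
- dropper: small bottle 38 mm in diameter, 85 mm high, on the bench: leave alone. Origin: centre of underside
- tweezers: steel tweezers 135 mm long, 8 mm high, lying on the bench along their x axis: leave alone. Origin near their middle
- loupe: black eye loupe 42 mm in diameter, 34 mm high, on the bench: leave alone. Origin: centre of underside
- dish: covered glass dish 94 mm in diameter, 17 mm high, on the bench: leave alone. Origin: centre of underside
Things that resemble listed ones, but are neither listed nor needed, are in the scene too. What is shaped like the mount3 but orange or red is not meant.

How it is judged:
On the way, in this order (a step that is already met when the one before it is completed fails the run):
1. the row of five is home: the first against the end stop, all touching, the keeper not yet closed (x of mount1 in the frame of rail above 0.1265 m and x of mount5 in the frame of rail above -0.0335 m and value of joint keeper below 1.2 rad), for 0.2 s.
2. the keeper arm is swung fully across the channel behind the row (x of mount1 in the frame of rail above 0.1265 m and x of mount5 in the frame of rail above -0.0335 m and value of joint keeper above 1.42 rad), for 0.2 s.
At the end, for the whole second after the job is handed in: The first specimen stands within 3.5 mm of touching the end stop and the last within 3.5 mm of its place in the closed-up row (so no gaps to speak of), all five upright and flat on the plate in the channel and at rest, and the keeper is within 0.15 rad of fully closed (1.57 rad) (all of step 2 and z of each of mount1, mount2, mount3, mount4, mount5 in the frame of rail below 0.013 m and angle between each of mount1, mount2, mount3, mount4, mount5's own z axis and vertical below 0.1 rad and linear speed of each of mount1, mount2, mount3, mount4, mount5 below 0.01 m/s).
It fails at once if a specimen of the row is lifted more than 6 mm off the plate, tipped more than 20 degrees or pushed out of the channel (z of any of mount1, mount2, mount3, mount4, mount5 in the frame of rail above 0.016 m or angle between any of mount1, mount2, mount3, mount4, mount5's own z axis and vertical above 0.35 rad or y of any of mount1, mount2, mount3, mount4, mount5 in the frame of rail above 0.008 m or y of any of mount1, mount2, mount3, mount4, mount5 in the frame of rail below -0.008 m).
It fails at once if the row comes apart: its gaps add up to more than 12 mm (distance between mount1 and mount5 above 0.172 m).
It fails at once if something else on the bench is moved more than 25 mm or tipped over (distance of any of spare, jar, dropper, tweezers, loupe, dish from where it was at the start of the episode above 0.025 m or angle between any of spare, jar, dropper, tweezers, loupe, dish's own z axis and vertical above 0.5 rad).
It also fails if it takes over 51 s, if anything falls off the work surface, if the arm or the gripper's body presses on something with over 40 N, if the wrist force passes 120 N, or if a joint passes its speed limit or range.

ROBOT

A 7-joint arm with a two-finger parallel gripper is mounted at the origin on the work surface. World frame = base frame: x ahead of the robot, y to its left, z up, the work surface at z = 0. Lengths are in m, angles in rad, forces in N, time in s.
With the tool pointing down it reaches from about 0.4 to 0.85 m from the base axis. Payload 4.5 kg.
Tool frame: the origin (TCP) lies midway between the tips of the shut fingers; the grasp point (between the pads) lies 19 mm behind it; z points along the fingers, y is the direction in which the jaws open and shut (so a half turn about z gives the same grasp; the last joint's range is limited). The gripper opens to 88 mm and grips with 3 to 60 N. Pads are 18 mm wide; open, the fingers measure 123 mm over their backs; the gripper's body (75 mm by 187 mm) begins 45 mm behind the grasp point.
Start: joints at [1.343, 0.689, -0.195, 1.565, 0.157, 0.902, -0.215], TCP at [0.162, -0.604, 0.239] pointing down, gripper open.
Joint ranges: [-3.01, 3.01], [-0.46, 2.08], [-1.47, 1.51], [0.13, 2.56], [-1, 4.14], [0.04, 2.09], [-2.66, 2.66]. Speed limits (rad/s): [2.57, 2.57, 3.14, 3.14, 3.14, 3.14, 3.14].

INTERFACE

Orientations are given as a unit quaternion [x, y, z, w].
In Python, from plant import r gives the robot as it stands. The module is installed in compiled form; this text tells all that it offers.
- The arm moves only by the shell command python3 -m jog 'ROWS' [FORCE]. ROWS is JSON, a list of rows, each an object with "translation": the shift along the tool's x, y, z in units of 40 mm (1.0 is 40 mm), a list of three; "twist": the turn about the tool's z in units of 6 degrees (1.0 is 6 degrees); "claw": the opening in per cent of the stroke, from 0 (shut) to 100 (fully open). A call has 1 to 20 rows; each row shifts and turns the commanded pose from where the row before left it, along the tool's axes as they then stand; what a row does not reach is not made up. A row lasts 1/12 s, in which the tool goes at most 41.7 mm and 7.16 degrees, less where a joint would pass 70% of its speed; a pose out of reach is approached as far as the arm can. A call is refused whole if a number of a shift passes 1 or a number of a turn 1, either way. A call with a gripper value outside its range is refused whole. The fingers move at their own pace and stop on an object; FORCE is the grip in N (left out, the last holds). Time passes only in rows, so rows that do not move let the fingers close. It gives the time, the measured TCP pose, the force and the opening at its end, in the units of the state.
- r.get_state(): the state, without advancing time (a new reading comes with each control period).
- r.snapshot(name): name is "scene" or "top" or "wrist"; returns a dict with "img" (400x640x3 uint8, red, green, blue), "fx", "fy", "cx", "cy" (pixels), "origin" and "rotation" of the camera in the world; the wrist camera has in their place "T_tool_cam" (4x4, takes a point from camera to tool coordinates, whose origin is the TCP and whose axes are the flange's). Camera axes: x right, y up, looking along -z (the intrinsics and any distortion apply to the point x, -y, -z); pixel columns grow to the right and rows downward; lengths in m; the calibration is good to about 2 mm. A picture is of the moment at which its call begins: read the wrist's pose just before it. There is no depth.
- r.finish_job(): hands the job in, once; it reports no verdict.
Trained networks look in the newest picture that a camera, given by its name, has taken for a name from the list of things; names that differ only in an ending like _2 or _b are one class to them, and where a whole thing is asked for, a point or a joint stands for the part that bears it (a point fixed in the world has none). Each returns a list of dicts, best first, with "confidence" (0 to 1); they miss things now and then, are a little off and sometimes report something else, mostly with a low value. They report only what shows in the picture. A call takes as long as a camera call. They do not tell look-alikes from the thing itself.
- r.spot_in(label, camera): "rect" ([left, top, right, bottom] in pixels, round what is visible of it).
- r.spot_point(label, camera): "location" ([row, column] in pixels: a listed point, or the origin of a listed thing).
The state is a dict: "clock": time; "q": joint angles; "qd": joint speeds; "joint_torque": joint torques, N m; "tool_pos": TCP position; "eef_rot": TCP orientation; "contact_force": force on the tool from outside, world axes, zero at the start; "moment": the same for the moment, N m; "opening": opening from 0.0 (shut) to 1.0 (fully open).
Only numpy, scipy, OpenCV 4.12 (cv2) and the standard library are available. Lean on these libraries where they do the work, as an engineer would, in place of code of your own. Each camera call takes 0.05 s, during which the arm holds its last target. There are 200 camera calls.

## Working session

There is one attempt and no reset: what is moved stays moved. The work goes in short steps, Python scripts to look and compute and a shell command to move; the robot and the scene stay as the last step left them, time stands still between calls to the robot, and variables do not carry over. Pictures are saved under pics/ and viewed, about 8 in all and at most 12, crops included, and the job is handed in when it is done.

```bash
mkdir -p pics; cat > h.py <<'E'
import numpy as np, cv2
from plant import r
from scipy.spatial.transform import Rotation as R
def snap(n,save=None):
    s=r.get_state(); d=r.snapshot(n)
    if save: cv2.imwrite('pics/'+save+'.png',cv2.cvtColor(d['img'],cv2.COLOR_RGB2BGR))
    if n=='wrist':
        T=np.array(d['T_tool_cam']); Rt=R.from_quat(s['eef_rot']).as_matrix()
        d['rotation']=Rt@T[:3,:3]; d['origin']=Rt@T[:3,3]+np.array(s['tool_pos'])
    return d
def ray(d,row,col,z):
    v=np.array([(col-d['cx'])/d['fx'],-(row-d['cy'])/d['fy'],-1.0])
    w=np.array(d['rotation'])@v; o=np.array(d['origin'])
    return o+w*(z-o[2])/w[2]
E
python3 - <<'E'
from h import *
np.set_printoptions(precision=4,suppress=True)
print(r.get_state())
Z=dict(rail=0,stop_face=.022,channel_mouth=.01,keeper_pivot=.037,keeper_tip=.037,mount1=.01,mount5=.01,spare=0,jar=0,dropper=0,tweezers=0,loupe=0,dish=0)
for c in ['top','scene']:
    d=snap(c,c+'0'); print(c,[k for k in d],d['origin'])
    for k,z in Z.items():
        for p in r.spot_point(k,c)[:6]:
            if p['confidence']>.2: print(k,round(p['confidence'],2),np.round(p['location']),ray(d,*p['location'],z)[:2])
E
```

```text
{'clock': 0.0, 'q': array([ 1.3428,  0.69  , -0.1945,  1.5664,  0.1573,  0.9025, -0.2151]), 'qd': array([ 0.001 ,  0.0018, -0.0015, -0.0009, -0.0005,  0.0007, -0.0013]), 'joint_torque': array([  0.0001, -52.7563,  -1.267 , -15.3428,  -0.0527,   0.0066,
         0.0002]), 'tool_pos': array([ 0.1616, -0.6031,  0.2379]), 'eef_rot': array([ 0.9914,  0.1306, -0.0002, -0.0009]), 'contact_force': array([-0.3758,  0.6053,  0.0215]), 'moment': array([-0.0327,  0.0589,  0.0241]), 'opening': 0.9989553159696537}
top ['img', 'fx', 'fy', 'cx', 'cy', 'origin', 'rotation'] [ 0.3222 -0.0937  1.121 ]Traceback (most recent call last):
  File "<stdin>", line 9, in <module>
  File "h.py", line 13, in ray
    w=np.array(d['rotation'])@v; o=np.array(d['origin'])
      ~~~~~~~~~~~~~~~~~~~~~~~^~
ValueError: matmul: Input operand 1 has a mismatch in its core dimension 0, with gufunc signature (n?,k),(k,m?)->(n?,m?) (size 3 is different from 4)
```

```bash
python3 - <<'E'
s=open('h.py').read()
s=s.replace("    return d\ndef","    M=np.array(d['rotation'])\n    if M.shape==(4,): d['rotation']=R.from_quat(M).as_matrix()\n    return d\ndef")
open('h.py','w').write(s)
E
python3 - <<'E'
from h import *
np.set_printoptions(precision=4,suppress=True)
Z=dict(rail=0,stop_face=.022,channel_mouth=.01,keeper_pivot=.037,keeper_tip=.037,mount1=.01,mount5=.01,spare=0,jar=0,dropper=0,tweezers=0,loupe=0,dish=0)
for c in ['top','scene']:
    d=snap(c,c+'0'); print(c,d['origin'],d['fx'],d['rotation'][:,2])
    for k,z in Z.items():
        for p in r.spot_point(k,c)[:7]:
            if p['confidence']>.2: print(k,round(p['confidence'],2),np.round(p['location']),ray(d,*p['location'],z)[:2])
E
```

```text
top [ 0.3222 -0.0937  1.121 ] 512.6700358184594 [-0.2258  0.0022  0.9742]
rail 0.93 [220. 261.] [0.5478 0.0416]
rail 0.66 [162. 196.] [0.6876 0.1897]
stop_face 0.81 [226. 325.] [ 0.5236 -0.1003]
stop_face 0.73 [216. 228.] [0.5531 0.1109]
stop_face 0.52 [219. 247.] [0.546  0.0709]
stop_face 0.28 [163. 196.] [0.6772 0.1845]
channel_mouth 0.76 [206. 176.] [0.582  0.2289]
keeper_pivot 0.8 [231. 231.] [0.5184 0.1016]
keeper_tip 0.59 [225. 195.] [0.5335 0.1801]
mount1 0.85 [291. 198.] [0.3942 0.1764]
mount1 0.65 [150. 297.] [ 0.7047 -0.0423]
mount1 0.62 [282. 236.] [0.4115 0.0953]
mount1 0.61 [218. 267.] [0.5498 0.0282]
mount1 0.59 [226. 283.] [ 0.5291 -0.0069]
mount1 0.55 [218. 226.] [0.5517 0.1171]
mount1 0.55 [146. 239.] [0.7198 0.0893]
mount5 0.85 [291. 198.] [0.3942 0.1764]
mount5 0.65 [150. 297.] [ 0.7047 -0.0423]
mount5 0.62 [282. 236.] [0.4115 0.0953]
mount5 0.61 [218. 267.] [0.5498 0.0282]
mount5 0.59 [226. 283.] [ 0.5291 -0.0069]
mount5 0.55 [218. 226.] [0.5517 0.1171]
mount5 0.55 [146. 239.] [0.7198 0.0893]
spare 0.62 [270. 275.] [0.4353 0.0126]
jar 0.84 [277. 307.] [ 0.4183 -0.
[... 723 characters left out ...]
33.] [0.573  0.1439]
mount1 0.66 [170. 447.] [0.4024 0.1751]
mount1 0.65 [281. 330.] [ 0.722  -0.0475]
mount1 0.61 [170. 414.] [0.411  0.1027]
mount5 0.9 [292. 405.] [0.7258 0.0921]
mount5 0.85 [223. 418.] [0.5608 0.1126]
mount5 0.8 [215. 377.] [0.5522 0.0288]
mount5 0.8 [229. 433.] [0.573  0.1439]
mount5 0.66 [170. 447.] [0.4024 0.1751]
mount5 0.65 [281. 330.] [ 0.722  -0.0475]
mount5 0.61 [170. 414.] [0.411  0.1027]
spare 0.53 [176. 377.] [0.4317 0.0209]
spare 0.42 [217. 398.] [0.5434 0.0717]
jar 0.67 [170. 344.] [ 0.4212 -0.0553]
dropper 0.59 [244. 327.] [ 0.631  -0.0664]
tweezers 0.7 [266. 390.] [0.6668 0.0615]
loupe 0.58 [276. 456.] [0.672  0.1869]
dish 0.9 [159. 191.] [ 0.4309 -0.4159]
```

View pics/top0.png

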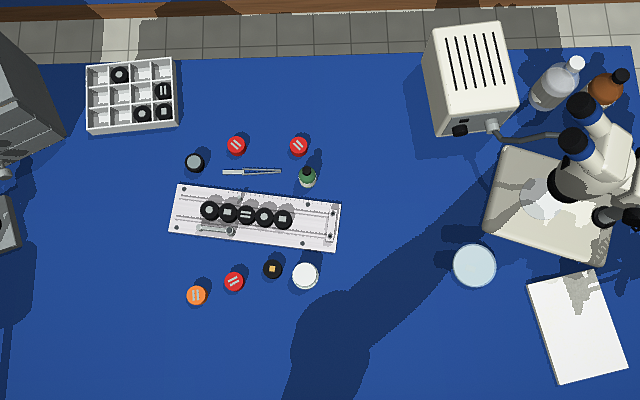

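View pics/scene0.png

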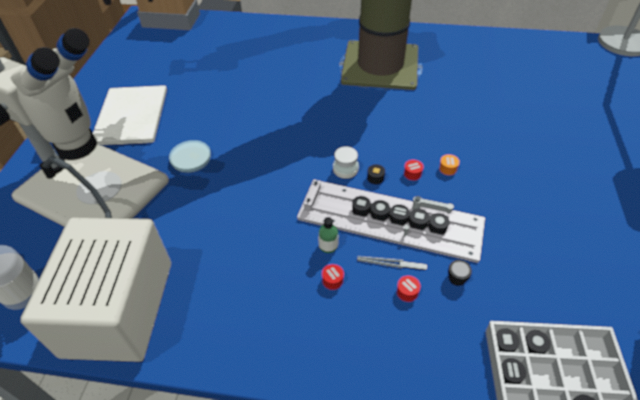

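The row is the black line at top pixels (210,211)–(283,219). The stop is on the right at col ~330, the mouth on the left at col ~176, and the keeper is on the robot's side at (195–231, 228). The look-alikes are the red and orange discs off the rail and the black ones in the tray. The spare at (272,269) is off the rail too. Next I'll move above the rail for a close wrist view.

```bash
python3 -m jog '[{"translation":[0.74,-0.71,-0.05],"twist":0,"claw":0},{"translation":[0.74,-0.71,-0.05],"twist":0,"claw":0},{"translation":[0.74,-0.71,-0.05],"twist":0,"claw":0},{"translation":[0.74,-0.71,-0.05],"twist":0,"claw":0},{"translation":[0.74,-0.71,-0.05],"twist":0,"claw":0},{"translation":[0.74,-0.71,-0.05],"twist":0,"claw":0},{"translation":[0.74,-0.71,-0.05],"twist":0,"claw":0},{"translation":[0.74,-0.71,-0.05],"twist":0,"claw":0},{"translation":[0.74,-0.71,-0.05],"twist":0,"claw":0},{"translation":[0.74,-0.71,-0.05],"twist":0,"claw":0},{"translation":[0.74,-0.71,-0.05],"twist":0,"claw":0},{"translation":[0.74,-0.71,-0.05],"twist":0,"claw":0},{"translation":[0.74,-0.71,-0.05],"twist":0,"claw":0},{"translation":[0.74,-0.71,-0.05],"twist":0,"claw":0},{"translation":[0.74,-0.71,-0.05],"twist":0,"claw":0},{"translation":[0.74,-0.71,-0.05],"twist":0,"claw":0},{"translation":[0.74,-0.71,-0.05],"twist":0,"claw":0},{"translation":[0.74,-0.71,-0.05],"twist":0,"claw":0},{"translation":[0,0,0],"twist":0,"claw":0},{"translation":[0,0,0],"twist":0,"claw":0}]'
python3 - <<'E'
from h import *
s=r.get_state(); print(s['q'],s['tool_pos'],s['eef_rot'])
d=snap('wrist','w0')
for k,z in dict(stop_face=.022,channel_mouth=.01,keeper_pivot=.037,keeper_tip=.037,mount5=.01).items():
    for p in r.spot_point(k,'wrist')[:6]:
        if p['confidence']>.3: print(k,round(p['confidence'],2),np.round(p['location']),ray(d,*p['location'],z)[:2])
E
```

```text
clock: 3.17
tool_pos: [0.545, 0.0312, 0.2747]
eef_rot: [0.991, 0.133, 0.001, -0.001]
contact_force: [0.8, -0.6, -0.8]
opening: 0.007
[-0.03904687  0.53798364 -0.16363394  1.76332693  0.1099239   0.84804089
 -1.55613535] [0.54497679 0.03118697 0.27466141] [ 9.91079378e-01  1.33270330e-01  5.41717095e-04 -6.26637651e-04]
stop_face 0.78 [207. 419.] [ 0.5263862  -0.10396196]
channel_mouth 0.76 [ 90. 169.] [0.58278761 0.22794267]
channel_mouth 0.61 [175. 350.] [ 0.54106295 -0.00893693]
keeper_pivot 0.76 [167. 250.] [0.52303997 0.11239551]
keeper_tip 0.72 [148. 202.] [0.5307959  0.17033934]
mount5 0.97 [146. 290.] [0.5559963  0.07445588]
mount5 0.88 [136. 260.] [0.558524   0.11216527]
mount5 0.87 [161. 320.] [0.54818813 0.03270273]
mount5 0.7 [174. 348.] [ 0.54090077 -0.00539092]
mount5 0.7 [ 40. 421.] [ 0.71231786 -0.0410401 ]
mount5 0.62 [116. 231.] [0.57232925 0.15190376]
```

View pics/w0.png

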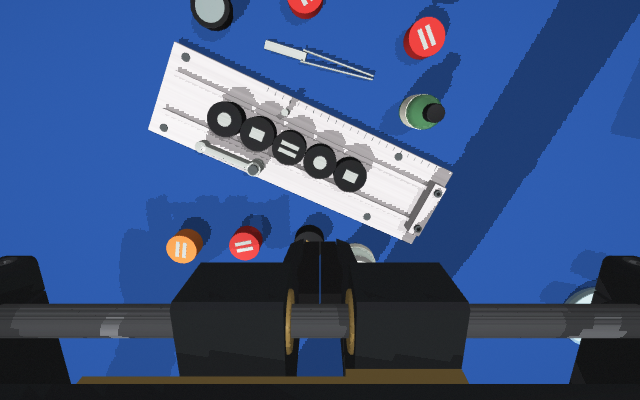

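The wrist view shows the rail from the mouth end (162,85) to the stop (425,208). Mount 5 is at (226,119) and mount 1 at (350,174), all touching. The keeper is open along the channel on the robot's side, from the pivot at (253,167) to the tip at (202,148). Next I'll fit the rail pose from the plate corners.

```bash
python3 -m jog '[{"translation":[0,0,0],"twist":-1,"claw":0},{"translation":[0,0,0],"twist":-1,"claw":0},{"translation":[0,0,0],"twist":-1,"claw":0},{"translation":[0,0,0],"twist":-1,"claw":0},{"translation":[0,0,0],"twist":-1,"claw":0},{"translation":[0,0,0],"twist":-1,"claw":0},{"translation":[0,0,0],"twist":-1,"claw":0},{"translation":[0,0,0],"twist":-1,"claw":0},{"translation":[0,0,0],"twist":-1,"claw":0},{"translation":[0,0,0],"twist":-1,"claw":0},{"translation":[0,0,0],"twist":-0.7,"claw":0},{"translation":[0,0,0],"twist":0,"claw":0}]'
cat > fit.py <<'E'
from h import *
from scipy.optimize import least_squares
d=cv2.cvtColor(cv2.imread('pics/w0.png'),cv2.COLOR_BGR2RGB)
s=r.snapshot('wrist'); st=r.get_state()
T=np.array(s['T_tool_cam'])
Rt=R.from_quat([0.99108,0.13327,.00054,-.00063]).as_matrix()
D=dict(s); D['rotation']=Rt@T[:3,:3]; D['origin']=Rt@T[:3,3]+np.array([.54498,.03119,.27466])
# sub-pixel plate corners from white mask
g=(d.min(2)>120).astype(np.uint8); g=cv2.morphologyEx(g,cv2.MORPH_CLOSE,np.ones((25,25)))
n,l,stt,c=cv2.connectedComponentsWithStats(g); i=l[100,200]
box=cv2.boxPoints(cv2.minAreaRect(np.argwhere(l==i)[:,::-1].astype(np.float32))); print(box)
obs=[((-.198,-.055),(130,148)),((-.198,.055),(41,176)),((.174,.055),(172,452)),((.174,-.055),(243,413))]
P=[ray(D,*o,.01)[:2] for _,o in obs]; M=[m for m,_ in obs]
for m,p in zip(M,P): print(m,p)
M+=[(-.186,0),(.15,0)]; P+=[np.array([.5829,.2289]),np.array([.5223,-.1034])]
M=np.array(M);P=np.array(P)
f=lambda x:(np.c_[np.cos(x[2])*M[:,0]-np.sin(x[2])*M[:,1]+x[0],np.sin(x[2])*M[:,0]+np.cos(x[2])*M[:,1]+x[1]]-P).ravel()
o=least_squares(f,[.548,.047,-1.75]); x=o.x
print('pose',x,np.degrees(x[2]),'res mm',np.round(o.fun*1e3,1))
W=np.array([[np.cos(x[2]),-np.sin(x[2])],[np.sin(x[2]),np.cos(x[2])]])
for n,p in dict(piv=(.52304,.1124),tip=(.5308,.17034),m5=(.5723,.1519),m1=(.5409,-.0054),m3=(.556,.0745)).items(): print(n,W.T@(np.array(p)-x[:2]))
print('tcp',W.T@(np.array(st['tool_pos'][:2])-x[:2]),st['tool_pos'])
Rt=R.from_quat(st['eef_rot']).as_matrix(); print(Rt, np.degrees(np.arctan2(Rt[1,0],Rt[0,0])))
E
python3 fit.py; python3 -c "
from h import *
d=snap('wrist','w1')
for k,z in dict(stop_face=.022,channel_mouth=.01,keeper_pivot=.037,keeper_tip=.037,mount5=.01).items():
    for p in r.spot_point(k,'wrist')[:6]:
        if p['confidence']>.3: print(k,round(p['confidence'],2),np.round(p['location']),ray(d,*p['location'],z)[:2])
"
```

```text
clock: 4.47
tool_pos: [0.5438, 0.0266, 0.2747]
eef_rot: [0.771, 0.637, -0.0, 0.0]
contact_force: [0.3, 1.0, 0.3]
opening: 0.005
[[129.47786 212.48683]
 [167.33961  37.74023]
 [467.22815 102.71608]
 [429.3664  277.46268]]
(-0.198, -0.055) [0.53004464 0.24611832]
(-0.198, 0.055) [0.63856215 0.22718317]
(0.174, 0.055) [ 0.57960663 -0.13342349]
(0.174, -0.055) [ 0.47401439 -0.11919744]
pose [ 0.55229707  0.04388271 -1.73396461] -99.348853853568 res mm [ 0.1  2.1  0.2  3.1 -1.3 -3.3 -4.3  0.3 -0.4 -1.5  5.6 -0.7]
piv [-0.06285454 -0.03999877]
tip [-0.12128553 -0.04175392]
m5 [-0.10983193  0.00219035]
m1 [ 0.05047952 -0.00323995]
m3 [-0.03081214 -0.00131988]
tcp [ 0.0181558  -0.00555707] [0.54386449 0.02687079 0.27470559]
[[ 1.90536150e-01  9.81680152e-01 -2.32627724e-04]
 [ 9.81680149e-01 -1.90536198e-01 -2.06779155e-04]
 [-2.47314994e-04 -1.88967115e-04 -9.99999952e-01]] 79.01592473486038
keeper_pivot 0.75 [101. 283.] [0.51775391 0.10920187]
keeper_tip 0.96 [ 36. 283.] [0.53245534 0.17368428]
mount5 0.97 [ 51. 318.] [0.56716767 0.15571266]
mount5 0.94 [156. 322.] [0.54899593 0.03662729]
mount5 0.83 [188. 326.] [ 0.5456983  -0.00521748]
mount5 0.79 [ 90. 318.] [0.55894304 0.11364938]
mount5 0.79 [ 64. 166.] [0.39073171 0.17568401]
mount5 0.76 [122. 319.] [0.5529096  0.07771246]
```

View pics/w1.png

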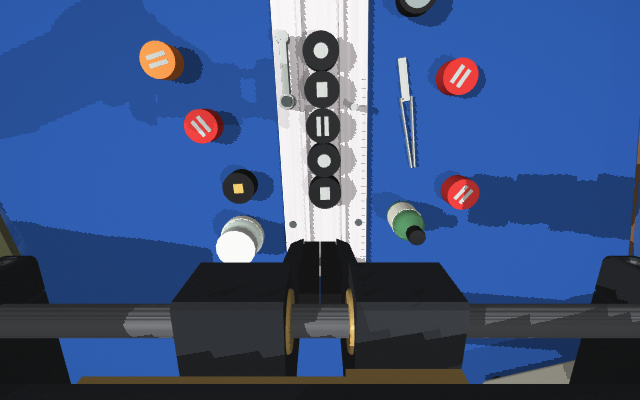

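```bash
python3 - <<'E'
from h import *
img=cv2.imread('pics/w1.png').astype(int)
d=snap('wrist')
w=(img.min(2)>110)
L=[];Q=[]
for row in range(4,225,4):
    c=np.flatnonzero(w[row,255:300]); 
    if len(c): L.append((row,255+c[0]))
    c=np.flatnonzero(w[row,340:385])
    if len(c): Q.append((row,340+c[-1]+1))
for n,A in (('left(-y)',L),('right(+y)',Q)):
    A=np.array(A,float); P=np.array([ray(d,*a,.01)[:2] for a in A])
    k,b=np.polyfit(P[:,1],P[:,0],1); res=P[:,0]-k*P[:,1]-b
    for _ in range(6):
        m=abs(res)<max(.0015,np.median(abs(res))*1.5); k,b=np.polyfit(P[m,1],P[m,0],1); res=P[:,0]-k*P[:,1]-b
    print(n,'x=%.4f*y+%.4f'%(k,b),'ang',np.degrees(np.arctan2(-1,-k)),m.sum(),len(A),'x at y .05',k*.05+b, A[::10].tolist())
E
```

```text
left(-y) x=0.1584*y+0.4899 ang -99.00326241008143 54 56 x at y .05 0.49783291778700334 [[4.0, 270.0], [44.0, 273.0], [84.0, 275.0], [124.0, 278.0], [164.0, 281.0], [204.0, 284.0]]
right(+y) x=0.1566*y+0.6004 ang -98.9019254721267 56 56 x at y .05 0.6082311433245033 [[4.0, 369.0], [44.0, 368.0], [84.0, 368.0], [124.0, 367.0], [164.0, 367.0], [204.0, 367.0]]
```

The rail pose is now good: origin (0.552, 0.044), u at -98.95°. The plate width measures 109 mm, the mouth comes out at -187 (should be -186) and the stop at +150. Mount 5 is at about -112, with its rear at -132. I'll go behind the row, first high and then down to z ≈ 0.021.

```bash
cat > st.py <<'E'
from h import *
s=r.get_state(); a=np.radians(-98.95); u=np.array([np.cos(a),np.sin(a)]); v=np.array([-u[1],u[0]])
p=np.array(s['tool_pos']); e=p[:2]-[.5521,.044]; M=R.from_quat(s['eef_rot']).as_matrix()
print('t',round(s['clock'],2),'rail xyz mm',np.round([e@u*1e3,e@v*1e3,p[2]*1e3],1),'yaw',round(np.degrees(np.arctan2(M[1,0],M[0,0])),2),'F',np.round(s['contact_force'],1),'op',round(s['opening'],3))
E
python3 -m jog '[{"translation":[0.9,0.03,0],"twist":-0.34,"claw":0},{"translation":[0.9,0.03,0],"twist":0,"claw":0},{"translation":[0.9,0.03,0],"twist":0,"claw":0},{"translation":[0.9,0.03,0],"twist":0,"claw":0},{"translation":[0.9,0.03,0],"twist":0,"claw":0},{"translation":[0,0,0.9],"twist":0,"claw":0},{"translation":[0,0,0.9],"twist":0,"claw":0},{"translation":[0,0,0.9],"twist":0,"claw":0},{"translation":[0,0,0.9],"twist":0,"claw":0},{"translation":[0,0,0.7],"twist":0,"claw":0},{"translation":[0,0,0],"twist":0,"claw":0},{"translation":[0,0,0],"twist":0,"claw":0}]'; python3 st.py
```

```text
clock: 5.87
tool_pos: [0.578, 0.2045, 0.1019]
eef_rot: [0.759, 0.651, -0.001, -0.0]
contact_force: [0.0, 0.7, 0.7]
opening: 0.004
t 5.87 rail xyz mm [-162.6    0.6  101.9] yaw 81.25 F [0.  0.7 0.7] op 0.004
```

```bash
python3 -m jog '[{"translation":[0,0,0.5],"twist":0,"claw":0},{"translation":[0,0,0.5],"twist":0,"claw":0},{"translation":[0,0,0.5],"twist":0,"claw":0},{"translation":[0,0,0.3],"twist":0,"claw":0},{"translation":[0,0,0.22],"twist":0,"claw":0},{"translation":[0,0,0],"twist":0,"claw":0},{"translation":[0,0,0],"twist":0,"claw":0}]'; python3 st.py
python3 - <<'E'
from h import *
d=snap('scene','s1'); im=cv2.imread('pics/s1.png')[150:290,270:530]
cv2.imwrite('pics/s1c.png',cv2.resize(im,None,fx=3,fy=3,interpolation=cv2.INTER_CUBIC))
E
```

```text
clock: 6.45
tool_pos: [0.5794, 0.2051, 0.0229]
eef_rot: [0.759, 0.651, 0.001, 0.0]
contact_force: [-0.5, 0.2, -0.3]
opening: 0.003
t 6.45 rail xyz mm [-163.4    1.9   22.9] yaw 81.23 F [-0.5  0.2 -0.3] op 0.003
```

View pics/s1c.png

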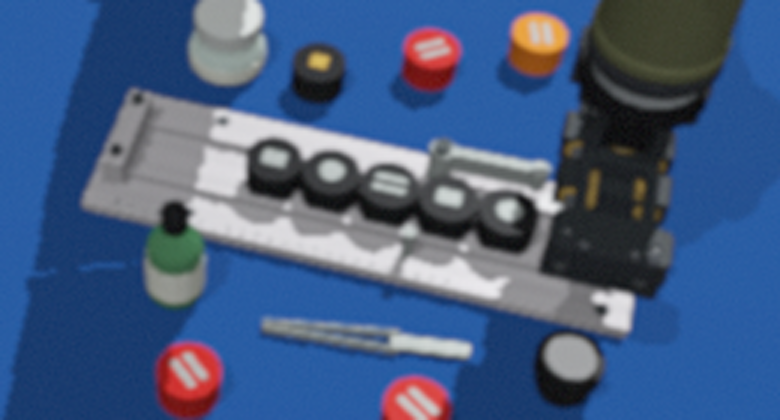

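The gripper is behind mount 5, the row is intact, and the keeper and its neighbours are clear. I'll start pushing at about 48 mm/s.

```bash
python3 -m jog '[{"translation":[-0.1,-0.04,0.03],"twist":0,"claw":0},{"translation":[-0.1,0,0],"twist":0,"claw":0},{"translation":[-0.1,0,0],"twist":0,"claw":0},{"translation":[-0.1,0,0],"twist":0,"claw":0},{"translation":[-0.1,0,0],"twist":0,"claw":0},{"translation":[-0.1,0,0],"twist":0,"claw":0},{"translation":[-0.1,0,0],"twist":0,"claw":0},{"translation":[-0.1,0,0],"twist":0,"claw":0},{"translation":[-0.1,0,0],"twist":0,"claw":0},{"translation":[-0.1,0,0],"twist":0,"claw":0},{"translation":[-0.1,0,0],"twist":0,"claw":0},{"translation":[-0.1,0,0],"twist":0,"claw":0},{"translation":[-0.1,0,0],"twist":0,"claw":0},{"translation":[-0.1,0,0],"twist":0,"claw":0},{"translation":[-0.1,0,0],"twist":0,"claw":0},{"translation":[-0.1,0,0],"twist":0,"claw":0},{"translation":[-0.1,0,0],"twist":0,"claw":0},{"translation":[-0.05,0,0],"twist":0,"claw":0}]'; python3 st.py
python3 - <<'E'
from h import *
d=snap('scene','s2'); im=cv2.imread('pics/s2.png')[150:290,270:530]
cv2.imwrite('pics/s2c.png',cv2.resize(im,None,fx=3,fy=3,interpolation=cv2.INTER_CUBIC))
E
```

```text
clock: 8.0
tool_pos: [0.5665, 0.135, 0.0208]
eef_rot: [0.759, 0.651, -0.0, 0.0]
contact_force: [0.5, 1.5, 2.4]
opening: 0.003
t 8.0 rail xyz mm [-92.1   0.   20.8] yaw 81.21 F [0.5 1.5 2.4] op 0.003
```

View pics/s2c.png

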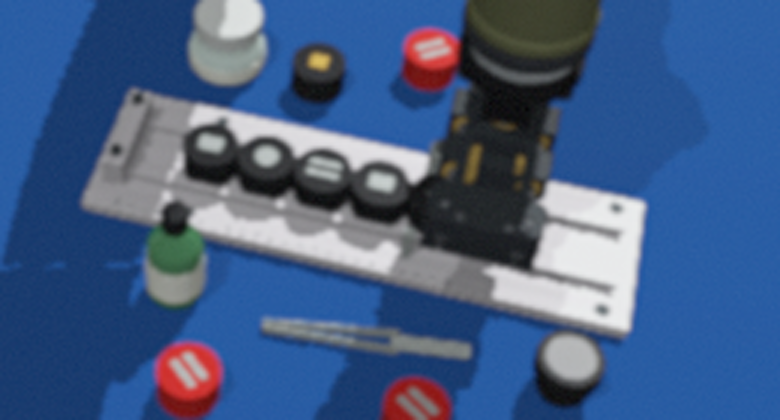

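The row is moving as one and the gap to the stop is about 33 mm. I'll continue, slowing towards the end.

```bash
python3 -m jog '[{"translation":[-0.08,0,0],"twist":0,"claw":0},{"translation":[-0.08,0,0],"twist":0,"claw":0},{"translation":[-0.08,0,0],"twist":0,"claw":0},{"translation":[-0.08,0,0],"twist":0,"claw":0},{"translation":[-0.08,0,0],"twist":0,"claw":0},{"translation":[-0.08,0,0],"twist":0,"claw":0},{"translation":[-0.08,0,0],"twist":0,"claw":0},{"translation":[-0.05,0,0],"twist":0,"claw":0},{"translation":[-0.05,0,0],"twist":0,"claw":0},{"translation":[-0.03,0,0],"twist":0,"claw":0},{"translation":[0,0,0],"twist":0,"claw":0}]'; python3 st.py
python3 -m jog '[{"translation":[-0.03,0,0],"twist":0,"claw":0},{"translation":[-0.03,0,0],"twist":0,"claw":0},{"translation":[0,0,0],"twist":0,"claw":0}]'; python3 st.py
```

```text
clock: 8.97
tool_pos: [0.5622, 0.1079, 0.0207]
eef_rot: [0.759, 0.651, -0.0, 0.0]
contact_force: [-0.0, -0.1, 1.0]
opening: 0.004
t 8.97 rail xyz mm [-64.7   0.   20.7] yaw 81.22 F [-0.  -0.1  1. ] op 0.004
clock: 9.22
tool_pos: [0.5618, 0.1058, 0.0207]
eef_rot: [0.759, 0.651, -0.0, 0.0]
contact_force: [0.1, 1.4, 0.3]
opening: 0.004
t 9.22 rail xyz mm [-62.6  -0.   20.7] yaw 81.23 F [0.1 1.4 0.3] op 0.004
```

```bash
python3 -m jog '[{"translation":[-0.03,0,0],"twist":0,"claw":0},{"translation":[-0.03,0,0],"twist":0,"claw":0},{"translation":[-0.02,0,0],"twist":0,"claw":0},{"translation":[0,0,0],"twist":0,"claw":0}]'; python3 st.py
python3 -m jog '[{"translation":[-0.02,0,0],"twist":0,"claw":0},{"translation":[-0.02,0,0],"twist":0,"claw":0},{"translation":[0,0,0],"twist":0,"claw":0}]'; python3 st.py
```

```text
clock: 9.55
tool_pos: [0.5613, 0.1026, 0.0207]
eef_rot: [0.759, 0.651, -0.0, 0.0]
contact_force: [0.4, 0.2, 1.3]
opening: 0.004
t 9.55 rail xyz mm [-59.3   0.   20.7] yaw 81.23 F [0.4 0.2 1.3] op 0.004
clock: 9.8
tool_pos: [0.5613, 0.1018, 0.0207]
eef_rot: [0.759, 0.651, 0.0, -0.0]
contact_force: [1.0, 1.6, -0.0]
opening: 0.008
t 9.8 rail xyz mm [-58.5   0.1  20.7] yaw 81.26 F [ 1.   1.6 -0. ] op 0.008
```

```bash
python3 -m jog '[{"translation":[-0.02,0,0],"twist":0,"claw":0},{"translation":[-0.02,0,0],"twist":0,"claw":0},{"translation":[0,0,0],"twist":0,"claw":0},{"translation":[0,0,0],"twist":0,"claw":0}]'; python3 st.py
python3 - <<'E'
from h import *
d=snap('scene','s3'); im=cv2.imread('pics/s3.png')[160:250,280:440]
cv2.imwrite('pics/s3c.png',cv2.resize(im,None,fx=5,fy=5,interpolation=cv2.INTER_CUBIC))
E
```

```text
clock: 10.13
tool_pos: [0.5615, 0.1016, 0.0209]
eef_rot: [0.759, 0.651, 0.001, -0.001]
contact_force: [0.8, 6.0, -0.4]
opening: 0.006
t 10.13 rail xyz mm [-58.3   0.3  20.9] yaw 81.3 F [ 0.8  6.  -0.4] op 0.006
```

View pics/s3c.png

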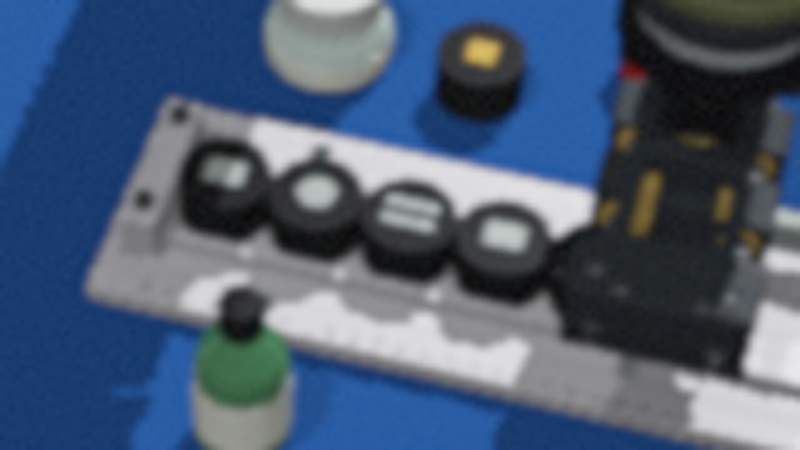

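The first mount is against the stop: motion halted at -58.3 (expected -59) and the push force rose to 6 N. I'll press and hold, back off, lift over the keeper, and go to its outer side.

```bash
python3 -m jog '[{"translation":[-0.03,0,0],"twist":0,"claw":0},{"translation":[0,0,0],"twist":0,"claw":0},{"translation":[0,0,0],"twist":0,"claw":0},{"translation":[0.1,0,0],"twist":0,"claw":0},{"translation":[0.2,0,0],"twist":0,"claw":0},{"translation":[0.4,0,0],"twist":0,"claw":0},{"translation":[0.5,0,0],"twist":0,"claw":0},{"translation":[0.38,0,0],"twist":0,"claw":0},{"translation":[0,0,-0.5],"twist":0,"claw":0},{"translation":[0,0,-0.5],"twist":0,"claw":0},{"translation":[0,0,-0.5],"twist":0,"claw":0},{"translation":[0,-0.45,0],"twist":0,"claw":0},{"translation":[0,-0.45,0],"twist":0,"claw":0},{"translation":[0,-0.45,0],"twist":0,"claw":0},{"translation":[0,-0.45,0],"twist":0,"claw":0},{"translation":[0,0,0],"twist":0,"claw":0},{"translation":[0,0,0],"twist":0,"claw":0}]'; python3 st.py
python3 - <<'E'
from h import *
d=snap('top','t1'); im=cv2.imread('pics/t1.png')[170:270,150:350]
cv2.imwrite('pics/t1c.png',cv2.resize(im,None,fx=4,fy=4,interpolation=cv2.INTER_CUBIC))
E
```

```text
clock: 11.6
tool_pos: [0.4988, 0.1729, 0.0808]
eef_rot: [0.758, 0.652, -0.0, 0.0]
contact_force: [0.6, 0.8, -0.1]
opening: 0.001
t 11.6 rail xyz mm [-119.   -72.7   80.8] yaw 81.37 F [ 0.6  0.8 -0.1] op 0.001
```

View pics/t1c.png

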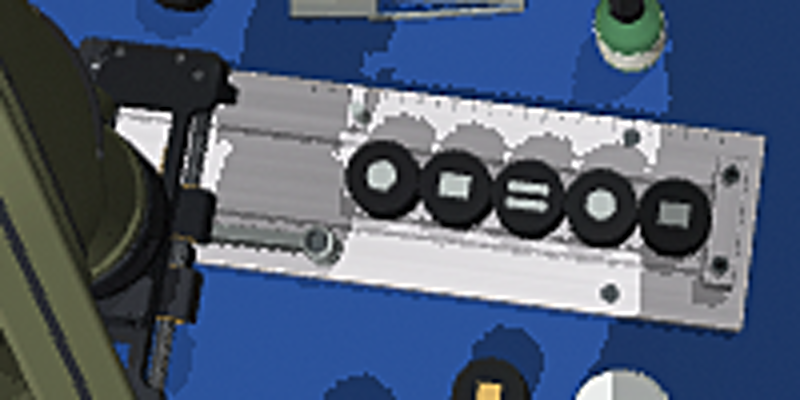

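The row is home and closed up against the stop, and the keeper is still open. Next I'll descend outside the arm, make contact, and start the arc.

```bash
python3 -m jog '[{"translation":[0,0,0.4],"twist":0,"claw":0},{"translation":[0,0,0.4],"twist":0,"claw":0},{"translation":[0,0,0.4],"twist":0,"claw":0},{"translation":[0,0,0.25],"twist":0,"claw":0},{"translation":[0,0,0],"twist":0,"claw":0},{"translation":[0,0,0],"twist":0,"claw":0},{"translation":[-0.03,0.1,0],"twist":0,"claw":0},{"translation":[-0.02,0.1,0],"twist":0,"claw":0},{"translation":[0,0.08,0],"twist":0,"claw":0},{"translation":[-0.01,0.11,0],"twist":0,"claw":0},{"translation":[-0.01,0.11,0],"twist":0,"claw":0},{"translation":[0,0.11,0],"twist":0,"claw":0},{"translation":[-0.03,0.1,0],"twist":0,"claw":0},{"translation":[-0.03,0.1,0],"twist":0,"claw":0},{"translation":[-0.04,0.1,0],"twist":0,"claw":0},{"translation":[0,0,0],"twist":0,"claw":0}]'; python3 st.py
python3 - <<'E'
from h import *
d=snap('scene','s4'); im=cv2.imread('pics/s4.png')[160:260,330:490]
cv2.imwrite('pics/s4c.png',cv2.resize(im,None,fx=5,fy=5,interpolation=cv2.INTER_CUBIC))
E
```

```text
clock: 12.98
tool_pos: [0.5355, 0.1592, 0.0228]
eef_rot: [0.759, 0.651, 0.001, 0.0]
contact_force: [-0.2, 0.5, 0.7]
opening: 0.008
t 12.98 rail xyz mm [-111.2  -34.3   22.8] yaw 81.17 F [-0.2  0.5  0.7] op 0.008
```

View pics/s4c.png

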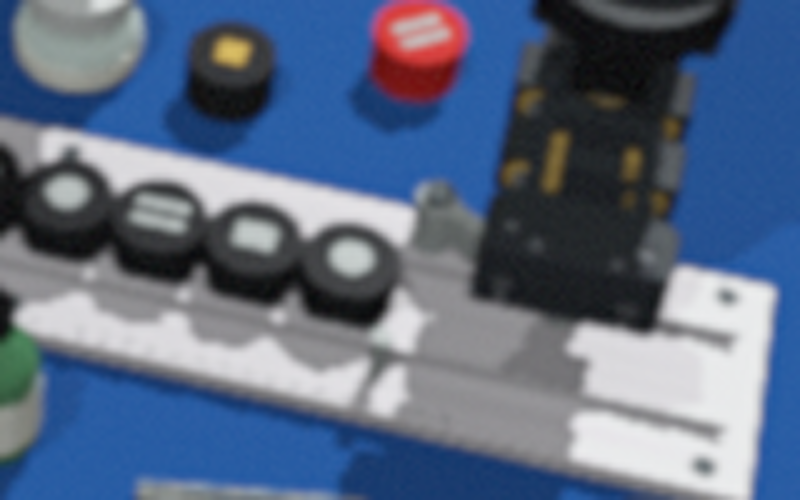

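The arm is swinging, at roughly 30°. I'll continue the arc.

```bash
python3 -m jog '[{"translation":[-0.05,0.08,0],"twist":0,"claw":0},{"translation":[-0.05,0.08,0],"twist":0,"claw":0},{"translation":[-0.06,0.08,0],"twist":0,"claw":0},{"translation":[-0.06,0.06,0],"twist":0,"claw":0},{"translation":[-0.06,0.06,0],"twist":0,"claw":0},{"translation":[-0.06,0.05,0],"twist":0,"claw":0},{"translation":[-0.06,0.04,0],"twist":0,"claw":0},{"translation":[-0.07,0.04,0],"twist":0,"claw":0},{"translation":[-0.07,0.04,0],"twist":0,"claw":0},{"translation":[-0.07,0.04,0],"twist":0,"claw":0},{"translation":[-0.08,0.03,0],"twist":0,"claw":0},{"translation":[-0.08,0.02,0],"twist":0,"claw":0},{"translation":[-0.08,0.02,0],"twist":0,"claw":0},{"translation":[-0.08,0.01,0],"twist":0,"claw":0},{"translation":[0,0,0],"twist":0,"claw":0}]'; python3 st.py
```

```text
clock: 14.28
tool_pos: [0.5542, 0.1175, 0.0227]
eef_rot: [0.759, 0.651, -0.001, 0.0]
contact_force: [0.0, -0.2, -0.7]
opening: 0.004
t 14.28 rail xyz mm [-73.   -9.3  22.7] yaw 81.17 F [ 0.  -0.2 -0.7] op 0.004
```

```bash
python3 -m jog '[{"translation":[-0.03,0,0],"twist":0,"claw":0},{"translation":[-0.02,0,0],"twist":0,"claw":0},{"translation":[-0.02,0,0],"twist":0,"claw":0},{"translation":[0,0,0],"twist":0,"claw":0}]'; python3 st.py
python3 -m jog '[{"translation":[-0.02,0,0],"twist":0,"claw":0},{"translation":[-0.02,0,0],"twist":0,"claw":0},{"translation":[0,0,0],"twist":0,"claw":0}]'; python3 st.py
```

```text
clock: 14.62
tool_pos: [0.5538, 0.1171, 0.0227]
eef_rot: [0.759, 0.651, 0.001, -0.0]
contact_force: [1.9, 3.4, -0.7]
opening: 0.005
t 14.62 rail xyz mm [-72.4  -9.7  22.7] yaw 81.26 F [ 1.9  3.4 -0.7] op 0.005
clock: 14.87
tool_pos: [0.5538, 0.117, 0.0228]
eef_rot: [0.759, 0.652, 0.002, -0.001]
contact_force: [2.1, 6.3, -2.3]
opening: 0.006
t 14.87 rail xyz mm [-72.3  -9.6  22.8] yaw 81.32 F [ 2.1  6.3 -2.3] op 0.006
```

The arm has met its end of travel at 6 N. I'll back off, lift clear and look.

```bash
python3 -m jog '[{"translation":[0.1,0,0],"twist":0,"claw":0},{"translation":[0.3,0,0],"twist":0,"claw":0},{"translation":[0.5,0,0],"twist":0,"claw":0},{"translation":[0.3,0,-0.5],"twist":0,"claw":0},{"translation":[0,0,-0.9],"twist":0,"claw":0},{"translation":[0,0,-0.9],"twist":0,"claw":0},{"translation":[0.7,0,-0.6],"twist":0,"claw":0},{"translation":[0.9,0,0],"twist":0,"claw":0},{"translation":[0.7,0,0],"twist":0,"claw":0},{"translation":[0,0,0],"twist":0,"claw":0},{"translation":[0,0,0],"twist":0,"claw":0}]'; python3 st.py
python3 - <<'E'
from h import *
d=snap('top','t2'); im=cv2.imread('pics/t2.png')[170:270,150:350]
im=cv2.resize(im,None,fx=4,fy=4,interpolation=cv2.INTER_CUBIC)
d2=snap('scene','s5'); i2=cv2.imread('pics/s5.png')[165:215+0,310:470]
i2=cv2.imread('pics/s5.png')[170:240,310:470]
cv2.imwrite('pics/f.png',np.vstack([im[:250],cv2.resize(i2,(800,350),interpolation=cv2.INTER_CUBIC)]))
a=np.radians(-98.95); W=np.array([[np.cos(a),-np.sin(a)],[np.sin(a),np.cos(a)]])
for c,D in (('top',d),('scene',d2)):
  for k,z in dict(stop_face=.022,keeper_pivot=.037,keeper_tip=.037,mount5=.01).items():
    for p in r.spot_point(k,c)[:9]:
        e=W.T@(ray(D,*p['location'],z)[:2]-[.5521,.044])
        if p['confidence']>.3 and abs(e[1])<.06: print(c,k,round(p['confidence'],2),np.round(e*1e3,1))
E
```

```text
clock: 15.78
tool_pos: [0.5737, 0.255, 0.1386]
eef_rot: [0.758, 0.652, -0.001, -0.0]
contact_force: [0.3, -1.3, -0.7]
opening: 0.007
t 15.78 rail xyz mm [-211.8  -11.5  138.6] yaw 81.43 F [ 0.3 -1.3 -0.7] op 0.007
top stop_face 0.82 [153.7  -1.3]
top stop_face 0.63 [95.1 -3.9]
top keeper_pivot 0.72 [153.4  -9. ]
top keeper_pivot 0.56 [-57.2 -44.2]
top keeper_tip 0.67 [-56.   28.8]
top mount5 0.75 [132.8 -16.5]
top mount5 0.73 [95.5 -0.8]
top mount5 0.7 [49.5  0. ]
top mount5 0.66 [-34.2  -0. ]
top mount5 0.51 [ 6.6 -4.3]
scene stop_face 0.56 [149.9   5.8]
scene stop_face 0.35 [-187.   10.]
scene keeper_pivot 0.56 [-53.5 -41.8]
scene keeper_tip 0.51 [-53.3  25.5]
scene mount5 0.87 [134.3   8. ]
scene mount5 0.86 [92.7  3. ]
scene mount5 0.83 [-31.6   4.7]
scene mount5 0.72 [54.4  0.3]
scene mount5 0.69 [ 9.2 -7.6]
```

View pics/f.png

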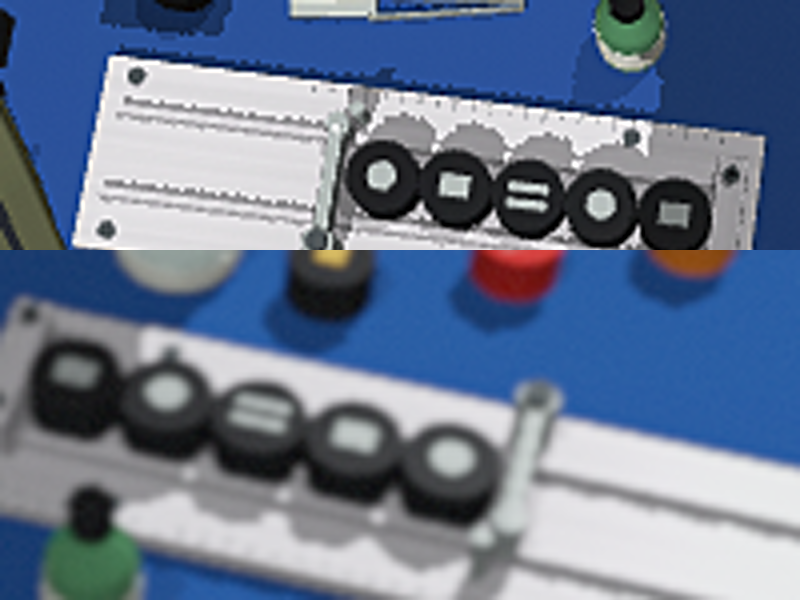

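The keeper is fully across at the pin, square to the channel, and the row is closed up against the stop. I'll hand it in.

```bash
python3 -c "
from plant import r
print(r.finish_job())"
```

```text
the job is handed in; nothing more can be done
None
```

I pushed the five specimens along the channel with the shut fingertips until the first one met the end stop. I then swung the keeper fully across behind the last one, backed off and handed the job in. It took 15.8 s of the 51 s allowed, and no verdict is reported.

**Row:** The push stopped with the tool at rail x -58 mm (expected -59), and the force rose to 6 N. The last top and scene pictures show the row touching and up against the stop. The cameras put mount 5 at -34 and -32 mm (its place is -30) and mount 1 at +133 and +134 mm (its place is +130). Those readings are a few mm off either way, so they can't confirm the 3.5 mm limit; the force stop is the better evidence.

**Keeper:** The arm stopped at 6 N, and the pictures show it square across the channel at its pin. Pivot and tip x agree to about 1 mm, so the angle is about 1.57 rad. My fingertips stopped about 1–2 mm short of where I expected them, at most about 0.04 rad, which is within tolerance.

**Everything else:** I saw nothing else move in the pictures I looked at, though I didn't measure the other objects at the end.

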